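# Seat a chime bar in the drilling jig

## Robot

A 6-joint arm with a two-finger parallel gripper is mounted at the origin on the work surface. World frame = base frame: x ahead of the robot, y to its left, z up, the work surface at z = 0. Lengths are in m, angles in degrees, forces in N, time in s.
With the tool pointing down it reaches from about 0.325 to 0.925 m from the base axis. Payload 3.1 kg.
Tool frame: the origin (TCP) lies at the very end of the fingers, on their centre line; the grasp point (between the pads) lies 19 mm behind it (bot.grasp_offset is the distance from the TCP to the grasp point, in m); z points along the fingers, y is the line along which they close (so a half turn about z gives the same grasp; the last joint's range is limited). The gripper opens to 85 mm and grips with 20 to 120 N. Pads are 22 mm wide; open, the fingers measure 114 mm over their backs; the gripper's body (76 mm by 85 mm) begins 54 mm behind the grasp point. The pads swing forward as they close: fully open they stand 13 mm farther back than shut.
Start: joints at [63.759, 12.427, 92.441, -0, 75.132, -6.429], TCP at [0.212, 0.588, 0.194] pointing down, gripper open.
Joint ranges: [-157.48, 157.48], [-44.54, 120.13], [17.64, 146.25], [-64.5, 244.5], [7.68, 150.69], [-147.95, 147.95]. Speed limits (degrees/s): [159.86, 159.86, 180, 180, 180, 180].

## Interface

Orientations are given as [roll, pitch, yaw] about the fixed x, y, z axes, in that order (R = Rz(yaw) Ry(pitch) Rx(roll)).
In Python, from rig import bot gives the robot as it stands.
- The arm moves only by the tool play_rows, never from a script. Its argument "plan" is a list of rows, each an object with "linear": the shift along the tool's x, y, z in m, a list of three; "spin": the turn about the tool's z in degrees; "hand": the closure, from 0 (fully open) to 1 (shut). A call has 1 to 8 rows; each row is the pose to reach, as a shift and turn from the pose commanded when the call began, along the tool's axes at that moment; what a row does not reach only later rows make up. A row lasts 1/12 s, in which the tool goes at most 41.7 mm and 7.16 degrees, less where a joint would pass 70% of its speed; a pose out of reach is approached as far as the arm can. A call with a gripper value outside its range is refused whole. The fingers move at their own pace and stop on an object; "squeeze" is the grip in N (left out, the last holds). Time passes only in rows, so rows that repeat a pose let the fingers close. It gives the time, the measured TCP pose, the force, the opening and the grip force at its end, in the units of the state.
- bot.state(): the state, without advancing time (a new reading comes with each control period).
- bot.read_camera(name): name is "scene" or "side" or "wrist"; returns a dict with "image" (400x640x3 uint8, red, green, blue), "camera_matrix" (3x3 intrinsics, pixels), "R" (3x3) and "t" (3): a world point X has camera coordinates R X + t; the wrist camera has in their place "mount" (4x4, takes a point from camera to tool coordinates, whose origin is the TCP and whose axes are the flange's). Camera axes: x right, y down, z forward; pixel columns grow to the right and rows downward; lengths in m; the calibration is good to about 2 mm. A picture is of the moment at which its call begins: read the wrist's pose just before it. There is no depth.
- bot.finish_job(): hands the job in; it is judged then, once.
The state is a dict: "clock": time; "joints": joint angles; "dq": joint speeds; "tau": joint torques, N m; "eef_pos": TCP position; "orientation": TCP orientation; "force": force on the tool from outside, world axes, zero at the start; "torque": the same for the moment, N m; "finger_gap": finger opening in m; "grip_force": force on a finger pad.
Only numpy, scipy, OpenCV 4.12 (cv2) and the standard library are available. Lean on these libraries where they do the work, as an engineer would, in place of code of your own. Each camera call takes 0.05 s, during which the arm holds its last target. There are 200 camera calls.

## Task

Take the brass chime bar off the wooden rest and set it down gently in the V-groove of the drilling jig, in front of the bridge. Then push it along the groove, under the bridge, until it meets the red sprung stop, and press it home against the stop with a gentle 8 newtons or so for about a second, never as much as 15. Let go and leave it lying in the groove touching the stop, with the other things where they were.

Things in the scene. Friction and masses are not known exactly. Their poses are not given: they have to be found in the camera images.
- brass_bar: the brass chime bar: plain round yellow-metal cylinder, diameter 24, length 160, flat ends, 0.24 to 0.38 kg. Origin at its centre, x along its axis (both ends alike). It starts level in one of the rest's three places, with a dark steel and a white bar of its size in the others. In the groove it resists pushing with 1 to 5 N of friction, differing from time to time
- rest: light wooden rest, fixed, 130 x 215; origin: centre of its underside, x along the bars. Bars lie side by side 68 apart, axes 47 above the table, on two notched rails 12 thick, 55 either side of the middle. Between the rails the bars are free (floor 10 above the table), so a bar can be gripped across its middle
- jig: drilling jig, fixed. Origin: centre of underside; x along the groove towards the stop, z up. Plywood base 330 x 110 x 12 (x -155 to 175), dark V-blocks 60 wide, tops 33 above the table. Rear block x -150 to -90, a gap for fingers to x = -20 (floor 12 above the table), front block to x = 132. 90-degree groove; a bar in it has its axis 39, its top 51 above the table. Push its rear face with closed fingers just above the blocks
- groove (a point): on the axis line of a bar lying in the groove (39 above the table), above the middle of the gap, at x = -55 of the jig; axes as the jig's. Laid with its middle here, the bar lies wholly before the bridge and has then some 50 to 105 to slide to the stop
- bridge (a point): middle of the aluminium bridge across the groove, on the axis line (39 above the table), at x = 55 of the jig; axes as the jig's. The bridge spans x 45 to 65 of the jig; opening 64 wide, underside 64 above the table, top 76 (84 with the steel drill bush)
- stop: blue end bracket of the jig, 70 wide, top 63 above the table, with the red sprung pad (diameter 18), the stop. Origin: on the groove's axis line, on the bracket's face, x = 140 of the jig; axes as the jig's. The pad stands 12 to 62 before this face (-x), not measured: find it by feel. It gives 1 mm per 5 N, 9 mm at most. Let go, the bar stays touching it, held by friction
- steel_bar: dark steel bar in the rest, same size; leave alone
- white_bar: white bar in the rest, same size; leave alone
- mug: blue mug, 90 high; leave alone
- bowl: terracotta bowl, 110 wide; leave alone
- hammer: hammer; leave alone
- oil: amber jar, 85 high; leave alone
- pot: small orange pot, 78 high; leave alone
There are look-alikes about, which are no part of the job. Of the things shaped like the brass_bar, the brass one is meant.

How it is judged (in metres and radians):
On the way, in this order (a step that is already met when the one before it is completed fails the run):
1. the bar lies in the groove before the bridge, not touching the stop (y of brass_bar in the frame of groove between -0.003 and 0.003 m and z of brass_bar in the frame of groove between -0.003 and 0.0035 m and angle between the x axis of brass_bar and the x axis of groove, either way round below 0.05 rad and x of brass_bar in the frame of groove between -0.06 and 0.02 m and contact force between brass_bar and stop below 0.05 N), for 0.2 s.
2. the bar, in the groove, presses on the stop with 3 to 14 N for 0.5 s (y of brass_bar in the frame of groove between -0.003 and 0.003 m and z of brass_bar in the frame of groove between -0.003 and 0.0035 m and angle between the x axis of brass_bar and the x axis of groove, either way round below 0.05 rad and contact force between brass_bar and stop between 3 and 14 N), for 0.5 s.
At the end, for the whole second after the job is handed in: the brass bar lies at rest in the groove (axis within 3 mm and 0.05 rad of the groove's) with its front end touching the sprung stop (more than 0.1 N) (y of brass_bar in the frame of groove between -0.003 and 0.003 m and z of brass_bar in the frame of groove between -0.003 and 0.0035 m and angle between the x axis of brass_bar and the x axis of groove, either way round below 0.05 rad and contact force between brass_bar and stop above 0.1 N and linear speed of brass_bar below 0.01 m/s).
It fails at once if the bar is pressed on the stop with more than 16 N (contact force between brass_bar and stop above 16 N).
It fails at once if the bar is rammed onto the jig (more than 50 N) (contact force between brass_bar and jig above 50 N).
It fails at once if the bar is dropped or thrown into the groove (faster than 0.4 m/s within 45 mm of where it is laid) (distance between brass_bar and groove below 0.045 m and linear speed of brass_bar above 0.4 m/s).
It fails at once if another thing is shifted by more than 30 mm (distance of any of steel_bar, white_bar, mug, bowl, hammer, oil, pot from where it was at the start of the episode above 0.03 m).
It also fails if it takes over 72 s, if anything falls off the work surface, if the arm or the gripper's body presses on something with over 40 N, if the wrist force passes 120 N, or if a joint passes its speed limit or range.

## Working session

There is one attempt and no reset: what is moved stays moved. The work goes in short steps, Python scripts to look and compute and a tool call to move; the robot and the scene stay as the last step left them, time stands still between calls to the robot, and variables do not carry over. Pictures are saved under pics/ and viewed, at most 10 in all, crops included, and the job is handed in when it is done.

Besides the shell and the picture viewer there is one more tool, called after "Call:" by a JSON object that holds its "name" and its "arguments". play_rows: Moves the arm, as the interface text tells. Its arguments: {"type":"object","properties":{"plan":{"type":"array","items":{"type":"object","properties":{"linear":{"type":"array","items":{"type":"number"}},"spin":{"type":"number"},"hand":{"type":"number"}}}},"squeeze":{"type":"number"}},"required":["plan"]}

```bash
mkdir -p pics; cat > h.py <<'E'
import numpy as np, cv2
from rig import bot
def save(n,f):
    d=bot.read_camera(n); cv2.imwrite(f,d["image"][:,:,::-1]); return d
E
python3 - <<'E'
from h import *
s=bot.state();print({k:np.round(v,3) for k,v in s.items()})
import pickle
D={}
for n in("scene","side","wrist"):
    D[n]=save(n,f"pics/{n}0.png"); print(n,{k:np.round(v,3).tolist() for k,v in D[n].items() if k!="image"})
pickle.dump(D,open("d0.pkl","wb"))
E
```

```text
{'clock': np.float64(0.0), 'joints': array([63.759, 12.478, 92.531,  0.   , 75.13 , -6.428]), 'dq': array([-0.001, -0.042, -0.052, -0.029,  0.078, -0.036]), 'tau': array([-0.0000e+00, -3.9685e+01, -3.0385e+01, -0.0000e+00,  1.0000e-02,
       -0.0000e+00]), 'eef_pos': array([0.211, 0.587, 0.193]), 'orientation': array([-1.79862e+02, -1.60000e-02,  1.60187e+02]), 'force': array([ 0.157, -0.002,  1.189]), 'torque': array([0.005, 0.021, 0.016]), 'grip_force': np.float64(0.0), 'finger_gap': np.float64(0.085)}
scene {'camera_matrix': [[519.394, 0.0, 319.706], [0.0, 519.394, 196.466], [0.0, 0.0, 1.0]], 'R': [[-0.679, 0.734, -0.015], [0.634, 0.576, -0.516], [-0.37, -0.36, -0.856]], 't': [0.346, -0.292, 1.831]}
side {'camera_matrix': [[430.969, 0.0, 320.351], [0.0, 430.969, 198.759], [0.0, 0.0, 1.0]], 'R': [[0.772, -0.635, -0.016], [-0.395, -0.46, -0.795], [0.498, 0.62, -0.606]], 't': [-0.418, 0.272, 1.051]}
wrist {'camera_matrix': [[325.777, 0.0, 322.109], [0.0, 325.777, 206.649], [0.0, 0.0, 1.0]], 'mount': [[0.0, -0.957, -0.291, 0.074], [1.0, 0.001, -0.001, 0.001], [0.001, -0.291, 0.957, -0.18], [0.0, 0.0, 0.0, 1.0]]}
```

View pics/scene0.png

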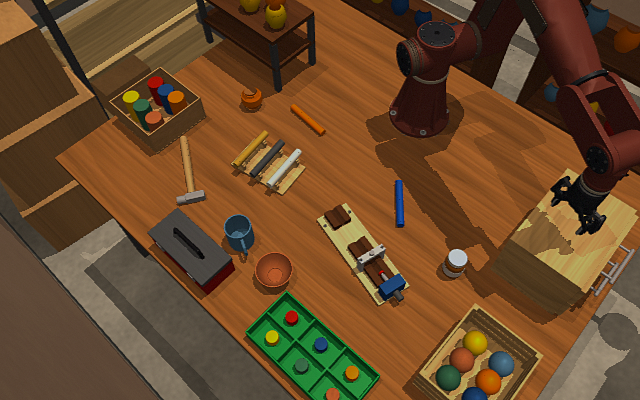

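View pics/side0.png

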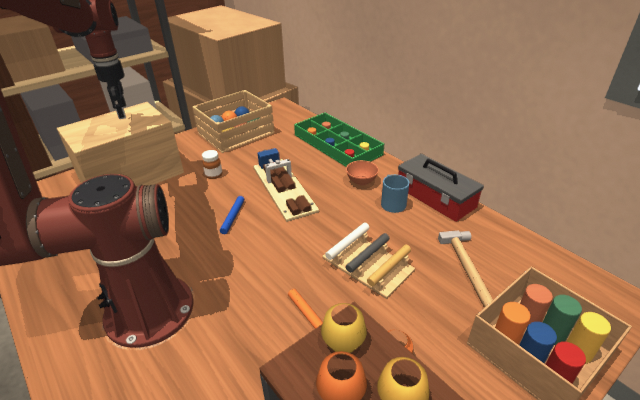

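The scene view shows the rest at about (270,160), with brass at (250,150), dark at (268,158) and white at (285,168). The jig is at (365,255), with its blue bracket at (392,288). The side view shows brass at (390,263) and the jig from (298,212) to (268,158). 

Things that could be taken for the brass bar: the brass bar itself (250,150), the orange rod (307,120), the yellow vases (275,15) and the yellow cup (130,98). I choose the brass in the rest at (250,150).

```bash
cat >> h.py <<'E'
def ray(d,uv,z):
    K,R,t=d["camera_matrix"],np.array(d["R"]),np.array(d["t"])
    c=-R.T@t; v=R.T@np.linalg.inv(K)@np.array([uv[0],uv[1],1.]); return c+v*(z-c[2])/v[2]
def proj(d,X):
    p=d["camera_matrix"]@(np.array(d["R"])@X+d["t"]); return p[:2]/p[2]
E
python3 - <<'E'
from h import *
import pickle
D=pickle.load(open("d0.pkl","rb"))
rois={"scene":(225,120,310,200),"side":(320,215,420,300)}
for n,(a,b,c,e) in rois.items():
    hsv=cv2.cvtColor(D[n]["image"],cv2.COLOR_RGB2HSV); r=hsv[b:e,a:c]
    m=((r[...,0]>19)&(r[...,0]<30)&(r[...,1]>160)&(r[...,2]>90)).astype(np.uint8)
    k,l,st,ce=cv2.connectedComponentsWithStats(m); i=1+st[1:,4].argmax()
    pts=np.argwhere(l==i)[:,::-1].astype(np.float32)+[a,b]
    rc=cv2.minAreaRect(pts.astype(np.float32)); print(n,st[i,4],rc)
    bx=cv2.boxPoints(rc); o=sorted(bx.tolist(),key=lambda p:p[0]); 
    e1=np.mean(o[:2],0);e2=np.mean(o[2:],0); P=ray(D[n],e1,.047);Q=ray(D[n],e2,.047)
    print(P,Q,np.linalg.norm(P-Q),(P+Q)/2,np.degrees(np.arctan2(*(Q-P)[1::-1])))
A=cv2.resize(D["scene"]["image"][115:315,220:420],(800,800),interpolation=cv2.INTER_CUBIC)[:,:,::-1]
A=cv2.resize(D["scene"]["image"][120:200,220:320],(500,400),interpolation=cv2.INTER_CUBIC)
B=cv2.resize(D["scene"]["image"][198:308,310:418],(540,550),interpolation=cv2.INTER_CUBIC)
A=A[:, :260]
C=np.zeros((550,800,3),np.uint8);C[:400,:260]=A;C[:,260:]=B
cv2.imwrite("pics/c1.png",C[:,:,::-1])
E
```

```text
scene 91 ((249.7158203125, 146.651611328125), (4.068964958190918, 43.86206817626953), 46.397178649902344)
[ 0.5937485 -0.2991148  0.047    ] [ 0.43858346 -0.31156471  0.047     ] 0.15566370521240808 [ 0.51616598 -0.30533975  0.047     ] -175.4126092850378Traceback (most recent call last):
  File "<stdin>", line 8, in <module>
ValueError: attempt to get argmax of an empty sequence
```

```bash
python3 - <<'E'
from h import *
import pickle
D=pickle.load(open("d0.pkl","rb"))
for n,(u,v) in {"scene":(250,149),"side":(390,263)}.items():
    hsv=cv2.cvtColor(D[n]["image"],cv2.COLOR_RGB2HSV); print(n,hsv[v-8:v+9:2,u].tolist())
    print(hsv[v-9:v+9:3,u-6].tolist())
B=cv2.resize(D["scene"]["image"][198:308,310:418],(540,550),interpolation=cv2.INTER_CUBIC)
A=cv2.resize(D["scene"]["image"][120:200,225:277],(260,400),interpolation=cv2.INTER_CUBIC)
C=np.zeros((550,800,3),np.uint8);C[:400,:260]=A;C[:,260:]=B
cv2.imwrite("pics/c1.png",C[:,:,::-1])
E
```

```text
scene [[13, 197, 140], [23, 129, 156], [19, 216, 182], [21, 199, 190], [20, 205, 193], [19, 209, 154], [19, 224, 91], [16, 149, 135], [17, 155, 94]]
[[13, 188, 141], [14, 194, 130], [13, 194, 137], [18, 144, 175], [20, 212, 189], [19, 206, 192]]
side [[19, 113, 244], [18, 129, 233], [19, 144, 242], [21, 141, 247], [19, 144, 243], [18, 150, 226], [17, 152, 196], [17, 153, 135], [16, 124, 138]]
[[16, 122, 221], [21, 106, 248], [22, 103, 248], [18, 142, 232], [21, 141, 247], [19, 145, 241]]
```

View pics/c1.png

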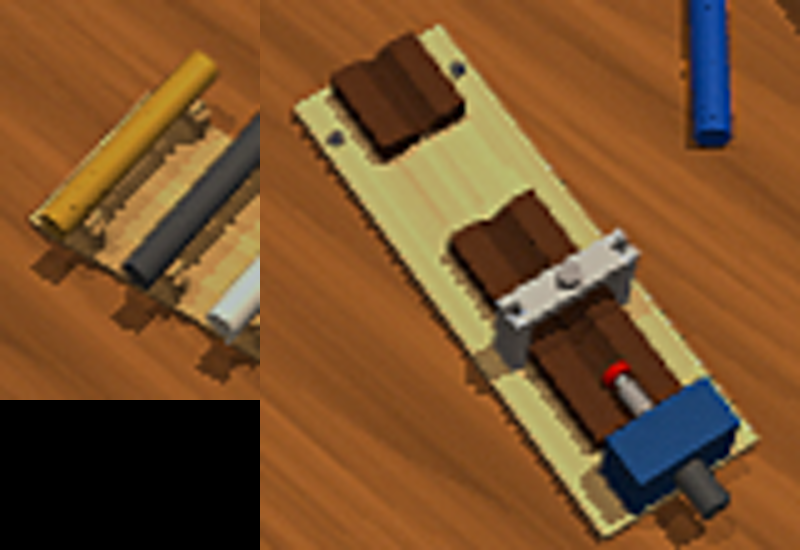

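The crop shows the yellow metal bar running from scene (266,133) to (235,164), with the dark steel and white bars beside it, so the choice is confirmed. The jig's base corners are at crop (433,27), (297,108), (603,535) and (755,437). The red pad is at crop (617,372).

```bash
python3 - <<'E'
from h import *
import pickle
D=pickle.load(open("d0.pkl","rb")); d=D["scene"]
f=lambda p:((p[0]-260)/5+310-.4,p[1]/5+198-.4)
C=np.array([ray(d,f(p),.012) for p in [(433,27),(297,108),(603,535),(755,437)]])
print(C.round(4)); print([np.linalg.norm(C[i]-C[(i+1)%4]).round(4) for i in range(4)])
r=C[:2].mean(0);g=C[2:].mean(0);u=(g-r)/np.linalg.norm(g-r);o=(r+g)/2-u*.01
print("jig yaw",np.degrees(np.arctan2(u[1],u[0])),"origin",o,"groove",o-.055*u,"stopface",o+.14*u)
pad=ray(d,f((617,372)),.039);print("pad x",(pad-o)@u)
P=ray(d,(266-.2,133),.047);Q=ray(d,(235,164.2),.047)
print("bar",P,Q,np.linalg.norm(P-Q),(P+Q)/2,np.degrees(np.arctan2(*(P-Q)[1::-1])))
M=(P+Q)/2
d=D["side"]
for n,X in dict(bar=[*M[:2],.047],P=P,Q=Q,r=r,g=g).items(): print(n,proj(d,np.array(X)).round(1))
E
```

```text
[[0.4539 0.0539 0.012 ]
 [0.5539 0.0301 0.012 ]
 [0.6382 0.3436 0.012 ]
 [0.5343 0.3707 0.012 ]]
[np.float64(0.1028), np.float64(0.3246), np.float64(0.1073), np.float64(0.3268)]
jig yaw 75.36096090064328 origin [0.54253337 0.18993515 0.012     ] groove [0.52863329 0.13672061 0.012     ] stopface [0.57791538 0.32539036 0.012     ]
pad x 0.1053979786285869
bar [ 0.44247166 -0.30658266  0.047     ] [ 0.59764929 -0.28926398  0.047     ] 0.15614106736617653 [ 0.52006048 -0.29792332  0.047     ] -173.6318284495345
bar [388.1 264.4]
P [368.6 281.3]
Q [406.  248.8]
r [302.3 213.3]
g [267.2 162. ]
```

```bash
cat >> h.py <<'E'
def tool(p0,y0,p1,y1):
    a=np.radians(y0);X=np.array([np.cos(a),np.sin(a),0]);Y=np.array([np.sin(a),-np.cos(a),0])
    d=np.array(p1)-p0; return np.round([d@X,d@Y,-d[2],(y0-y1+180)%360-180],4)
E
python3 - <<'E'
from h import *
w=[([.212,.588,.194],160.2),([.212,.588,.27],145),([.33,.32,.27],110),([.43,0,.25],58),([.52,-.298,.20],6.4)]
for a,b in zip(w,w[1:]): print(tool(*a,*b))
E
```

```text
[ 0.     0.    -0.076 15.2  ]
[-0.2504 -0.1519 -0.     35.    ]
[-3.349e-01 -1.550e-02  2.000e-02  5.200e+01]
[-2.050e-01  2.342e-01  5.000e-02  5.160e+01]
```

Call:
{"name": "play_rows", "arguments": {"plan": [{"linear": [0,0,-0.04],"spin": 7,"hand": 0.4},{"linear": [0,0,-0.076],"spin": 14,"hand": 0.4},{"linear": [0,0,-0.076],"spin": 15.2,"hand": 0.4}]}}

```text
clock: 0.4
eef_pos: [0.2137, 0.5919, 0.2792]
orientation: [179.2, -0.1, 144.8]
force: [-0.1, 1.2, 1.3]
finger_gap: 0.0521
grip_force: 0.0
```

Call:
{"name": "play_rows", "arguments": {"plan": [{"linear": [-0.031,-0.019,0],"spin": 5,"hand": 0.4},{"linear": [-0.0625,-0.038,0],"spin": 9,"hand": 0.4},{"linear": [-0.094,-0.057,0],"spin": 13,"hand": 0.4},{"linear": [-0.125,-0.076,0],"spin": 18,"hand": 0.4},{"linear": [-0.1565,-0.095,0],"spin": 22,"hand": 0.4},{"linear": [-0.188,-0.114,0],"spin": 26,"hand": 0.4},{"linear": [-0.2195,-0.133,0],"spin": 31,"hand": 0.4},{"linear": [-0.2504,-0.1519,0],"spin": 35,"hand": 0.4}]}}

```text
clock: 1.07
eef_pos: [0.33, 0.3182, 0.27]
orientation: [180.0, 0.0, 109.8]
force: [0.6, 0.8, 0.9]
finger_gap: 0.0512
grip_force: 0.0
```

Call:
{"name": "play_rows", "arguments": {"plan": [{"linear": [-0.041,-0.002,0.003],"spin": 6.5,"hand": 0.4},{"linear": [-0.083,-0.004,0.005],"spin": 13,"hand": 0.4},{"linear": [-0.124,-0.006,0.007],"spin": 19.5,"hand": 0.4},{"linear": [-0.166,-0.008,0.01],"spin": 26,"hand": 0.4},{"linear": [-0.207,-0.01,0.012],"spin": 32.5,"hand": 0.4},{"linear": [-0.249,-0.012,0.015],"spin": 39,"hand": 0.4},{"linear": [-0.29,-0.014,0.018],"spin": 45.5,"hand": 0.4},{"linear": [-0.3349,-0.0155,0.02],"spin": 52,"hand": 0.4}]}}

```text
clock: 1.73
eef_pos: [0.4285, 0.001, 0.2501]
orientation: [180.0, -0.0, 57.7]
force: [1.0, 0.4, 0.6]
finger_gap: 0.0513
grip_force: 0.0
```

Call:
{"name": "play_rows", "arguments": {"plan": [{"linear": [-0.026,0.029,0.006],"spin": 6.5,"hand": 0.4},{"linear": [-0.052,0.058,0.012],"spin": 13,"hand": 0.4},{"linear": [-0.078,0.088,0.018],"spin": 19.5,"hand": 0.4},{"linear": [-0.104,0.117,0.025],"spin": 26,"hand": 0.4},{"linear": [-0.13,0.147,0.031],"spin": 32.5,"hand": 0.4},{"linear": [-0.156,0.177,0.038],"spin": 39,"hand": 0.4},{"linear": [-0.182,0.207,0.044],"spin": 45.5,"hand": 0.4},{"linear": [-0.205,0.2342,0.05],"spin": 51.6,"hand": 0.4}]}}

```text
clock: 2.4
eef_pos: [0.5186, -0.2974, 0.1995]
orientation: [180.0, 0.0, 6.0]
force: [0.6, -0.1, 0.3]
finger_gap: 0.0515
grip_force: 0.0
```

Call:
{"name": "play_rows", "arguments": {"plan": [{"linear": [0,0,0],"spin": 0,"hand": 0.4},{"linear": [0,0,0],"spin": 0,"hand": 0.4},{"linear": [0,0,0],"spin": 0,"hand": 0.4}]}}

```text
clock: 2.65
eef_pos: [0.5181, -0.2944, 0.1997]
orientation: [-179.9, 0.1, 6.4]
force: [0.3, -0.6, 0.2]
finger_gap: 0.0513
grip_force: 0.0
```

```bash
cat >> h.py <<'E'
def wrist(f=None):
    from scipy.spatial.transform import Rotation as Ro
    s=bot.state(); d=save("wrist",f) if f else bot.read_camera("wrist")
    T=np.eye(4);T[:3,:3]=Ro.from_euler("xyz",s["orientation"],degrees=True).as_matrix();T[:3,3]=s["eef_pos"]
    W=np.linalg.inv(T@np.array(d["mount"])); d["R"]=W[:3,:3];d["t"]=W[:3,3]; return d,s
E
python3 - <<'E'
from h import *
import pickle
d,s=wrist("pics/w1.png");pickle.dump(d,open("w1.pkl","wb"))
print({k:np.round(s[k],4).tolist() for k in("clock","eef_pos","orientation","force","finger_gap")})
E
```

```text
{'clock': 2.65, 'eef_pos': [0.5181, -0.2944, 0.1997], 'orientation': [-179.9159, 0.0532, 6.4235], 'force': [0.2807, -0.6385, 0.1721], 'finger_gap': 0.0513}
```

View pics/w1.png

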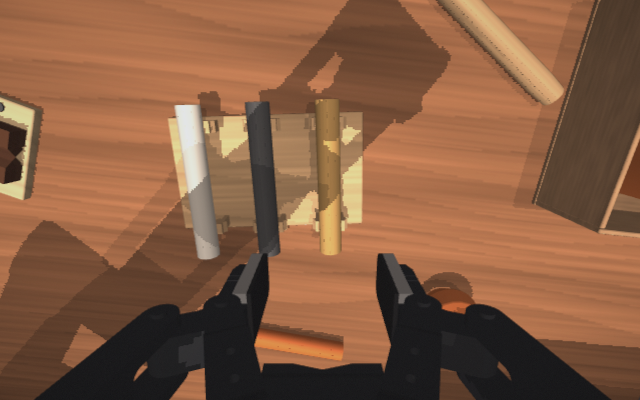

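The wrist view shows the brass bar from (327,99) to (331,254), with the steel bar about 65 px to its left and the finger tips around (255–390,270).

```bash
python3 - <<'E'
from h import *
import pickle
d=pickle.load(open("w1.pkl","rb"));im=cv2.cvtColor(d["image"],cv2.COLOR_RGB2HSV)
# row-wise edges of brass
r=im[90:262,300:360].astype(int); m=((r[...,0]>17)&(r[...,0]<26)&(r[...,1]>150)).astype(np.uint8)
for v in range(0,172,20):
    x=np.flatnonzero(m[v]); print(v+90,(x.min()+300,x.max()+300,len(x)) if len(x) else None)
for e in [((327.5,99),(331,254)),((258,101),(268.5,255)),((188,105),(207,258))]:
    P,Q=[ray(d,p,.047) for p in e]
    print(P.round(4),Q.round(4),np.linalg.norm(P-Q).round(4),((P+Q)/2).round(4),np.degrees(np.arctan2(*(P-Q)[1::-1])).round(2))
E
```

```text
90 None
110 None
130 None
150 None
170 None
190 None
210 None
230 None
250 None
[ 0.6004 -0.2898  0.047 ] [ 0.4374 -0.3129  0.047 ] 0.1646 [ 0.5189 -0.3014  0.047 ] 8.08
[ 0.591  -0.2229  0.047 ] [ 0.4283 -0.2436  0.047 ] 0.164 [ 0.5096 -0.2332  0.047 ] 7.25
[ 0.5796 -0.1552  0.047 ] [ 0.4169 -0.1752  0.047 ] 0.164 [ 0.4982 -0.1652  0.047 ] 7.0
```

```bash
python3 - <<'E'
from h import *
print(bot.state()["eef_pos"])
print(tool([.52,-.298,.20],6.4,[.518,-.301,.028],7.6))
E
```

```text
[ 0.5182982  -0.29394798  0.2002092 ]
[-0.0023  0.0028  0.172  -1.2   ]
```

Call:
{"name": "play_rows", "arguments": {"plan": [{"linear": [-0.002,0.003,0.03],"spin": -1.2,"hand": 0.4},{"linear": [-0.002,0.003,0.06],"spin": -1.2,"hand": 0.4},{"linear": [-0.002,0.003,0.08],"spin": -1.2,"hand": 0.4},{"linear": [-0.002,0.003,0.1],"spin": -1.2,"hand": 0.4},{"linear": [-0.002,0.003,0.1],"spin": -1.2,"hand": 0.4},{"linear": [-0.002,0.003,0.1],"spin": -1.2,"hand": 0.4},{"linear": [-0.002,0.003,0.1],"spin": -1.2,"hand": 0.4},{"linear": [-0.002,0.003,0.1],"spin": -1.2,"hand": 0.4}]}}

```text
clock: 3.37
eef_pos: [0.5185, -0.2987, 0.103]
orientation: [179.8, -0.2, 7.6]
force: [-1.0, 0.8, -1.1]
finger_gap: 0.0514
grip_force: 0.0
```

Call:
{"name": "play_rows", "arguments": {"plan": [{"linear": [0,0,0.015],"spin": 0,"hand": 0.4},{"linear": [0,0,0.03],"spin": 0,"hand": 0.4},{"linear": [0,0,0.045],"spin": 0,"hand": 0.4},{"linear": [0,0,0.057],"spin": 0,"hand": 0.4},{"linear": [0,0,0.066],"spin": 0,"hand": 0.4},{"linear": [0,0,0.071],"spin": 0,"hand": 0.4},{"linear": [0,0,0.071],"spin": 0,"hand": 0.4},{"linear": [0,0,0.071],"spin": 0,"hand": 0.4}]}}

```text
clock: 4.03
eef_pos: [0.5172, -0.2983, 0.0297]
orientation: [180.0, -0.0, 7.6]
force: [-0.4, -0.4, 0.2]
finger_gap: 0.0511
grip_force: 0.0
```

Call:
{"name": "play_rows", "arguments": {"plan": [{"linear": [0,0,0],"spin": 0,"hand": 0.5},{"linear": [0,0,0],"spin": 0,"hand": 0.6},{"linear": [0,0,0],"spin": 0,"hand": 0.65},{"linear": [0,0,0],"spin": 0,"hand": 0.7},{"linear": [0,0,0],"spin": 0,"hand": 0.8},{"linear": [0,0,0],"spin": 0,"hand": 0.9},{"linear": [0,0,0],"spin": 0,"hand": 1},{"linear": [0,0,0],"spin": 0,"hand": 1}], "squeeze": 40}}

```text
clock: 4.7
eef_pos: [0.5169, -0.2981, 0.0293]
orientation: [180.0, 0.0, 7.6]
force: [0.8, 0.4, -0.4]
finger_gap: -0.0002
grip_force: 0.0
```

Call:
{"name": "play_rows", "arguments": {"plan": [{"linear": [0,0,0],"spin": 0,"hand": 1},{"linear": [0,0,0],"spin": 0,"hand": 1},{"linear": [0,0,0],"spin": 0,"hand": 1}]}}

```text
clock: 4.95
eef_pos: [0.5169, -0.2981, 0.0293]
orientation: [-180.0, 0.0, 7.6]
force: [0.3, 0.2, 0.1]
finger_gap: 0.0004
grip_force: 0.0
```

Fingers shut on nothing, so I look.

```bash
python3 - <<'E'
from h import *
import pickle
d,s=wrist("pics/w2.png");pickle.dump(d,open("w2.pkl","wb"))
print({k:np.round(s[k],4).tolist() for k in("clock","eef_pos","joints")})
E
```

```text
{'clock': 4.95, 'eef_pos': [0.5169, -0.2981, 0.0293], 'joints': [-36.7116, 19.903, 102.5154, -0.002, 57.5836, 45.701]}
```

View pics/w2.png

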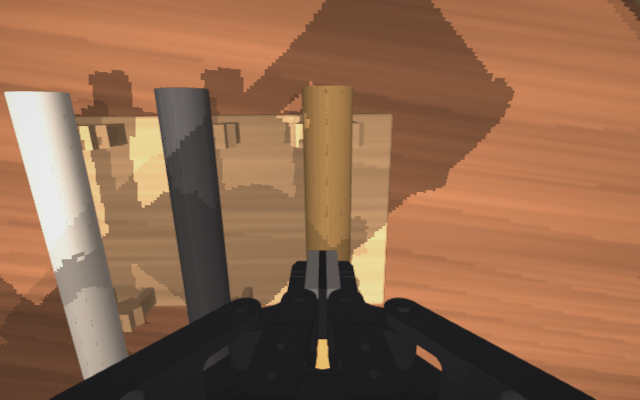

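The wrist view shows the bar undisturbed from (327,87) down to the closed fingertips at (322,250). The fingers seem to be above the bar. I compare with a fixed camera.

```bash
python3 - <<'E'
from h import *
import pickle
w=pickle.load(open("w2.pkl","rb"))
for p in [(327,87),(322,250)]: print(p,[ray(w,p,z).round(4).tolist() for z in(.029,.047,.059,.07)])
print("rest edges",ray(w,(360,115),.01),ray(w,(370,303),.01))
C=np.zeros((560,800,3),np.uint8)
for i,n in enumerate(("scene","side")):
    d=bot.read_camera(n); p=proj(d,np.array([.517,-.298,.029])); print(n,p, proj(d,np.array([.517,-.298,.06])))
    u,v=p.astype(int); u0,v0=max(u-40,0),max(v-45,0)
    C[:,400*i:400*i+400]=cv2.resize(d["image"][v0:v0+70,u0:u0+50],(400,560),interpolation=cv2.INTER_CUBIC); print(u0,v0)
cv2.imwrite("pics/c2.png",C[:,:,::-1])
E
```

```text
(327, 87) [[0.6012, -0.2889, 0.029], [0.6001, -0.2888, 0.047], [0.5994, -0.2887, 0.059], [0.5988, -0.2886, 0.07]]
(322, 250) [[0.5091, -0.2986, 0.029], [0.5173, -0.2975, 0.047], [0.5227, -0.2968, 0.059], [0.5277, -0.2961, 0.07]]
rest edges [ 0.58946704 -0.31048751  0.01      ] [ 0.46472564 -0.33860188  0.01      ]
scene [252.04382852 150.97652436] [250.84038113 145.36208603]
212 105
side [386.72254562 269.86874473] [387.67458771 261.3246703 ]
346 224
```

View pics/c2.png

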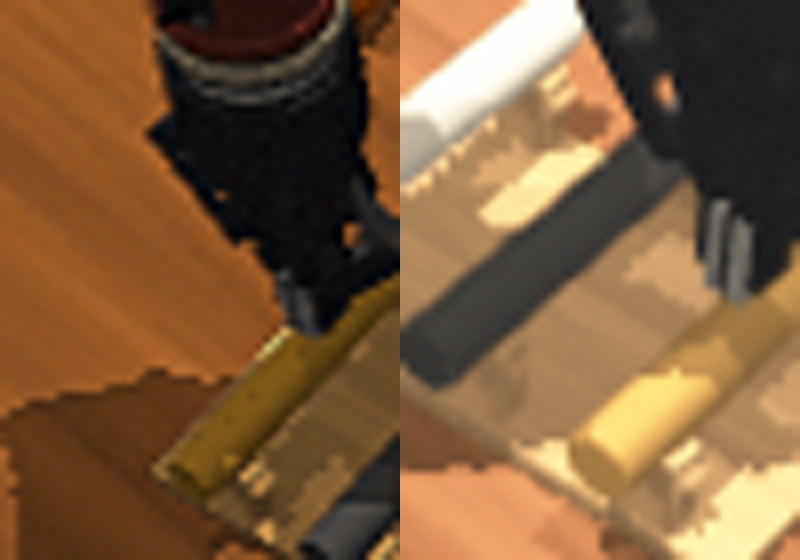

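Both fixed views show the closed fingertips just above the bar top: scene (251.8,146.5) and side (388.5,261.5), so the real tip is at z ≈ 0.057–0.06. The reported TCP is about 30 mm lower, so the true tips sit short of it. The bar top is at 0.059, so I probe it gently to get the exact offset.

Call:
{"name": "play_rows", "arguments": {"plan": [{"linear": [0,0,0.001],"spin": 0,"hand": 1},{"linear": [0,0,0.002],"spin": 0,"hand": 1},{"linear": [0,0,0.002],"spin": 0,"hand": 1}]}}

```text
clock: 5.35
eef_pos: [0.5167, -0.298, 0.0271]
orientation: [-180.0, 0.0, 7.6]
force: [-0.6, 0.1, -0.9]
finger_gap: 0.0001
grip_force: 0.0
```

Call:
{"name": "play_rows", "arguments": {"plan": [{"linear": [0,0,0.001],"spin": 0,"hand": 1},{"linear": [0,0,0.002],"spin": 0,"hand": 1},{"linear": [0,0,0.002],"spin": 0,"hand": 1}]}}

```text
clock: 5.6
eef_pos: [0.5167, -0.298, 0.025]
orientation: [-180.0, 0.0, 7.6]
force: [-0.4, -0.1, 0.2]
finger_gap: -0.0004
grip_force: 0.0
```

Call:
{"name": "play_rows", "arguments": {"plan": [{"linear": [0,0,0.001],"spin": 0,"hand": 1},{"linear": [0,0,0.002],"spin": 0,"hand": 1},{"linear": [0,0,0.002],"spin": 0,"hand": 1}]}}

```text
clock: 5.85
eef_pos: [0.5168, -0.298, 0.0231]
orientation: [-180.0, 0.0, 7.6]
force: [-0.5, 0.9, -0.2]
finger_gap: -0.0001
grip_force: 0.0
```

Call:
{"name": "play_rows", "arguments": {"plan": [{"linear": [0,0,0.001],"spin": 0,"hand": 1},{"linear": [0,0,0.002],"spin": 0,"hand": 1},{"linear": [0,0,0.002],"spin": 0,"hand": 1}]}}

```text
clock: 6.1
eef_pos: [0.517, -0.2983, 0.0218]
orientation: [180.0, -0.0, 7.6]
force: [-2.1, 0.7, 2.0]
finger_gap: -0.0001
grip_force: 1.4
```

Contact came at eef z ≈ 0.022 with the bar top at 0.059, so the true tip is about 37 mm behind the reported TCP. I lift, open, and go down to a commanded z of -0.009, which puts the tip at 0.028.

Call:
{"name": "play_rows", "arguments": {"plan": [{"linear": [0,0,-0.012],"spin": 0,"hand": 1},{"linear": [0,0.002,-0.025],"spin": 0,"hand": 0.7},{"linear": [0,0.002,-0.025],"spin": 0,"hand": 0.4},{"linear": [0,0.002,-0.025],"spin": 0,"hand": 0.4},{"linear": [0,0.002,-0.025],"spin": 0,"hand": 0.4},{"linear": [0,0.002,-0.025],"spin": 0,"hand": 0.4},{"linear": [0,0.002,-0.025],"spin": 0,"hand": 0.4},{"linear": [0,0.002,-0.025],"spin": 0,"hand": 0.4}]}}

```text
clock: 6.77
eef_pos: [0.5167, -0.2998, 0.0457]
orientation: [-180.0, 0.0, 7.6]
force: [0.7, -0.6, -0.4]
finger_gap: 0.051
grip_force: 0.0
```

Call:
{"name": "play_rows", "arguments": {"plan": [{"linear": [0,0,0.01],"spin": 0,"hand": 0.4},{"linear": [0,0,0.02],"spin": 0,"hand": 0.4},{"linear": [0,0,0.028],"spin": 0,"hand": 0.4},{"linear": [0,0,0.036],"spin": 0,"hand": 0.4},{"linear": [0,0,0.044],"spin": 0,"hand": 0.4},{"linear": [0,0,0.05],"spin": 0,"hand": 0.4},{"linear": [0,0,0.055],"spin": 0,"hand": 0.4},{"linear": [0,0,0.055],"spin": 0,"hand": 0.4}]}}

```text
clock: 7.43
eef_pos: [0.5162, -0.2994, -0.0103]
orientation: [-179.9, 0.1, 7.6]
force: [0.5, 0.7, -0.3]
finger_gap: 0.0512
grip_force: 0.0
```

Call:
{"name": "play_rows", "arguments": {"plan": [{"linear": [0,0,0],"spin": 0,"hand": 0.5},{"linear": [0,0,0],"spin": 0,"hand": 0.55},{"linear": [0,0,0],"spin": 0,"hand": 0.6},{"linear": [0,0,0],"spin": 0,"hand": 0.65},{"linear": [0,0,0],"spin": 0,"hand": 0.7},{"linear": [0,0,0],"spin": 0,"hand": 0.8},{"linear": [0,0,0],"spin": 0,"hand": 0.9},{"linear": [0,0,0],"spin": 0,"hand": 1}], "squeeze": 40}}

```text
clock: 8.1
eef_pos: [0.5177, -0.3012, -0.0079]
orientation: [179.9, -0.1, 7.6]
force: [-0.5, -2.6, 2.0]
finger_gap: 0.0227
grip_force: 39.2
```

Call:
{"name": "play_rows", "arguments": {"plan": [{"linear": [0,0,0],"spin": 0,"hand": 1},{"linear": [0,0,0],"spin": 0,"hand": 1},{"linear": [0,0,0],"spin": 0,"hand": 1}]}}

```text
clock: 8.35
eef_pos: [0.5178, -0.3011, -0.0079]
orientation: [179.9, -0.1, 7.6]
force: [-1.2, -4.0, 5.6]
finger_gap: 0.0232
grip_force: 39.3
```

```bash
python3 - <<'E'
from h import *
w=[([.518,-.303,.11],7.6),([.525,-.08,.11],41.6),([.5286,.137,.11],75.4)]
for a,b in zip(w,w[1:]): print(tool(*a,*b))
E
```

```text
[  0.0364  -0.2201  -0.     -34.    ]
[  0.1468  -0.1599  -0.     -33.8   ]
```

Call:
{"name": "play_rows", "arguments": {"plan": [{"linear": [0,0,-0.01],"spin": 0,"hand": 1},{"linear": [0,0,-0.025],"spin": 0,"hand": 1},{"linear": [0,0,-0.045],"spin": 0,"hand": 1},{"linear": [0,0,-0.065],"spin": 0,"hand": 1},{"linear": [0,0,-0.085],"spin": 0,"hand": 1},{"linear": [0,0,-0.105],"spin": 0,"hand": 1},{"linear": [0,0,-0.119],"spin": 0,"hand": 1},{"linear": [0,0,-0.119],"spin": 0,"hand": 1}]}}

```text
clock: 9.02
eef_pos: [0.5185, -0.2998, 0.1131]
orientation: [179.9, -0.2, 7.6]
force: [1.2, -0.3, -2.7]
finger_gap: 0.0226
grip_force: 39.5
```

Call:
{"name": "play_rows", "arguments": {"plan": [{"linear": [0.004,-0.027,0],"spin": -4,"hand": 1},{"linear": [0.009,-0.055,0],"spin": -8.5,"hand": 1},{"linear": [0.014,-0.083,0],"spin": -12.7,"hand": 1},{"linear": [0.018,-0.11,0],"spin": -17,"hand": 1},{"linear": [0.023,-0.138,0],"spin": -21,"hand": 1},{"linear": [0.027,-0.165,0],"spin": -25.5,"hand": 1},{"linear": [0.032,-0.193,0],"spin": -30,"hand": 1},{"linear": [0.0364,-0.2201,0],"spin": -34,"hand": 1}]}}

```text
clock: 9.68
eef_pos: [0.5216, -0.0743, 0.1079]
orientation: [-179.7, 0.1, 41.8]
force: [1.2, 0.3, -2.7]
finger_gap: 0.0229
grip_force: 39.6
```

Call:
{"name": "play_rows", "arguments": {"plan": [{"linear": [0.021,-0.023,0],"spin": -5,"hand": 1},{"linear": [0.042,-0.046,0],"spin": -10,"hand": 1},{"linear": [0.063,-0.069,0],"spin": -15,"hand": 1},{"linear": [0.084,-0.091,0],"spin": -20,"hand": 1},{"linear": [0.105,-0.114,0],"spin": -25,"hand": 1},{"linear": [0.125,-0.136,0],"spin": -30,"hand": 1},{"linear": [0.14,-0.152,0],"spin": -33,"hand": 1},{"linear": [0.1468,-0.1599,0],"spin": -33.8,"hand": 1}]}}

```text
clock: 10.35
eef_pos: [0.525, 0.143, 0.108]
orientation: [-179.7, -0.0, 75.6]
force: [-0.2, 0.3, -3.7]
finger_gap: 0.0228
grip_force: 39.7
```

Call:
{"name": "play_rows", "arguments": {"plan": [{"linear": [0,0,0],"spin": 0,"hand": 1},{"linear": [0,0,0],"spin": 0,"hand": 1},{"linear": [0,0,0],"spin": 0,"hand": 1},{"linear": [0,0,0],"spin": 0,"hand": 1},{"linear": [0,0,0],"spin": 0,"hand": 1},{"linear": [0,0,0],"spin": 0,"hand": 1}]}}

```text
clock: 10.85
eef_pos: [0.5279, 0.1389, 0.1104]
orientation: [-180.0, 0.0, 75.3]
force: [-0.8, 0.7, -3.0]
finger_gap: 0.0227
grip_force: 39.7
```

```bash
python3 - <<'E'
from h import *
import pickle
d,s=wrist("pics/w3.png");pickle.dump(d,open("w3.pkl","wb"))
print({k:np.round(s[k],4).tolist() for k in("clock","eef_pos","orientation","force","finger_gap")})
E
```

```text
{'clock': 10.85, 'eef_pos': [0.5279, 0.1389, 0.1104], 'orientation': [-179.997, 0.0062, 75.2857], 'force': [-0.7638, 0.7235, -3.0125], 'finger_gap': 0.0227}
```

View pics/w3.png

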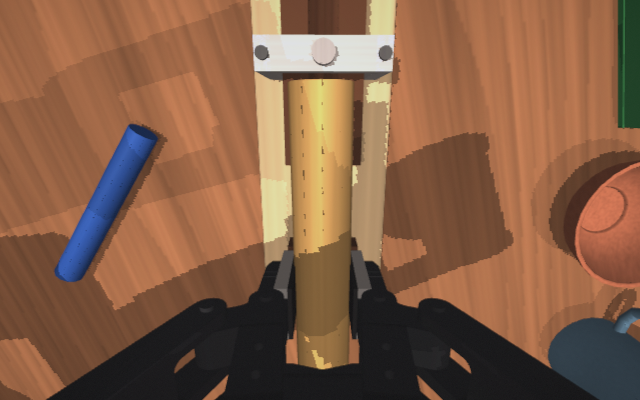

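The wrist view shows the held bar from its front end at (322,78) back between the fingers. Ahead of it are the bridge bolts at (262,52) and (385,52), the bush at (323,51), and the base edges from x≈252/395 at the top to 265/380 at row 260. I'll refine the groove line from these.

```bash
cat > jig.py <<'E'
from h import *
def edges(d,la,lb,rows,z=.012,win=7):
    im=cv2.GaussianBlur(cv2.cvtColor(d["image"],cv2.COLOR_RGB2LAB),(3,3),0).astype(float)
    p=[]
    for v in rows:
        u0=la[0]+(lb[0]-la[0])*(v-la[1])/(lb[1]-la[1]); us=np.arange(int(u0)-win,int(u0)+win+1)
        g=np.abs(im[v,us+1]-im[v,us-1])[:,1:].sum(1); p.append((us[g.argmax()],v))
    P=np.array([ray(d,q,z) for q in p]); c=np.median(P,0)
    vx,vy,x0,y0=cv2.fitLine(P[:,:2].astype(np.float32),cv2.DIST_HUBER,0,.001,.01).ravel()
    if vy<0: vx,vy=-vx,-vy
    r=np.abs((P[:,0]-x0)*vy-(P[:,1]-y0)*vx); return np.array([x0,y0]),np.array([vx,vy]),r
E
python3 - <<'E'
from jig import *
import pickle
d=pickle.load(open("w3.pkl","rb"))
rows=list(range(5,30))+list(range(85,250))
L=edges(d,(252,0),(265,260),rows);R=edges(d,(395,0),(380,260),rows)
for e in(L,R): print(e[0],np.degrees(np.arctan2(e[1][1],e[1][0])),np.median(e[2]))
u=L[1]+R[1];u/=np.linalg.norm(u);n=np.array([-u[1],u[0]])
print("width",n@(L[0]-R[0]),"yaw",np.degrees(np.arctan2(u[1],u[0])),"n-coord centre",n@(L[0]+R[0])/2)
g=cv2.cvtColor(d["image"],cv2.COLOR_RGB2GRAY)
B=[]
for (a,b) in((262,52),(385,52)):
    m=(g[b-9:b+10,a-9:a+10]<110); y,x=np.argwhere(m).mean(0); B.append(ray(d,(a-9+x,b-9+y),.078)[:2])
bm=np.mean(B,0);dv=B[0]-B[1];print("bolts",B,np.linalg.norm(dv),"perp yaw",np.degrees(np.arctan2(dv[1],dv[0]))-90,"n",n@bm,"bridge",bm)
bu=ray(d,(323,51),.084)[:2];print("bush",bu,"n",n@bu)
print("groove est from bolts",bm-.110*u)
t=bot.state()["eef_pos"][:2];print("tcp n",n@t,"along groove",u@(t-(bm-.11*u)))
f=ray(d,(322,78),.11+.037+.019+.012)[:2];print("bar front",f,"n",n@f,"ahead of tcp",u@(f-t))
E
```

```text
[0.48565763 0.19057685] 75.17035 0.00022303339659370826
[0.5911635  0.16290519] 75.29976 0.00033530005158607197
width 0.10907427 yaw 75.235054 n-coord centre -0.4755888
bolts [array([0.51988316, 0.25083707]), array([0.5912698 , 0.23183603])] 0.07387212849456168 perp yaw 75.09510887615298 n -0.4757254406308085 bridge [0.55557648 0.24133655]
bush [0.55546792 0.24137182] n -0.47561148114089913
groove est from bolts [0.52754252 0.13496881]
tcp n -0.47509896623499465 along groove 0.004089260448287499
bar front [0.54932102 0.22015233] n -0.47507543004630237 ahead of tcp 0.08383180444971963
```

Call:
{"name": "play_rows", "arguments": {"plan": [{"linear": [-0.01,0.0005,0.01],"spin": 0.1,"hand": 1},{"linear": [-0.02,0.0005,0.025],"spin": 0.1,"hand": 1},{"linear": [-0.02,0.0005,0.04],"spin": 0.1,"hand": 1},{"linear": [-0.02,0.0005,0.055],"spin": 0.1,"hand": 1},{"linear": [-0.02,0.0005,0.07],"spin": 0.1,"hand": 1},{"linear": [-0.02,0.0005,0.08],"spin": 0.1,"hand": 1},{"linear": [-0.02,0.0005,0.09],"spin": 0.1,"hand": 1},{"linear": [-0.02,0.0005,0.095],"spin": 0.1,"hand": 1}]}}

```text
clock: 11.57
eef_pos: [0.5222, 0.1199, 0.0137]
orientation: [-179.9, 0.1, 75.3]
force: [-0.9, -0.8, -3.1]
finger_gap: 0.0226
grip_force: 39.7
```

Call:
{"name": "play_rows", "arguments": {"plan": [{"linear": [0,0,0],"spin": 0,"hand": 1},{"linear": [0,0,0],"spin": 0,"hand": 1},{"linear": [0,0,0],"spin": 0,"hand": 1},{"linear": [0,0,0],"spin": 0,"hand": 1},{"linear": [0,0,0],"spin": 0,"hand": 1},{"linear": [0,0,0],"spin": 0,"hand": 1}]}}

```text
clock: 12.07
eef_pos: [0.5239, 0.1205, 0.016]
orientation: [179.9, -0.0, 75.3]
force: [0.3, 0.8, -2.8]
finger_gap: 0.0231
grip_force: 39.7
```

```bash
python3 - <<'E'
from h import *
s=bot.state();a=np.radians(75.23);u=np.array([np.cos(a),np.sin(a)]);n=np.array([-u[1],u[0]])
p=s["eef_pos"];print(p,s["orientation"],s["force"],"n",n@p[:2],"x",u@(p[:2]-[.52754,.13497]))
E
```

```text
[0.5238795  0.12052676 0.01603635] [ 1.79928443e+02 -2.51289842e-02  7.52936105e+01] [ 0.33025256  0.82909099 -2.82933567] n -0.4758419189902437 x -0.01489919987125074
```

Call:
{"name": "play_rows", "arguments": {"plan": [{"linear": [0,0,0.006],"spin": 0,"hand": 1},{"linear": [0,0,0.012],"spin": 0,"hand": 1},{"linear": [0,0,0.018],"spin": 0,"hand": 1},{"linear": [0,0,0.022],"spin": 0,"hand": 1},{"linear": [0,0,0.025],"spin": 0,"hand": 1},{"linear": [0,0,0.026],"spin": 0,"hand": 1},{"linear": [0,0,0.026],"spin": 0,"hand": 1},{"linear": [0,0,0.026],"spin": 0,"hand": 1}]}}

```text
clock: 12.73
eef_pos: [0.5234, 0.1204, -0.0107]
orientation: [180.0, -0.0, 75.3]
force: [-0.1, -0.2, -2.8]
finger_gap: 0.0227
grip_force: 39.7
```

Call:
{"name": "play_rows", "arguments": {"plan": [{"linear": [0,0,0.001],"spin": 0,"hand": 1},{"linear": [0,0,0.002],"spin": 0,"hand": 1},{"linear": [0,0,0.002],"spin": 0,"hand": 1},{"linear": [0,0,0.002],"spin": 0,"hand": 1}]}}

```text
clock: 13.07
eef_pos: [0.5233, 0.1204, -0.0126]
orientation: [180.0, -0.0, 75.3]
force: [0.2, -0.4, -2.3]
finger_gap: 0.0228
grip_force: 39.7
```

Call:
{"name": "play_rows", "arguments": {"plan": [{"linear": [0,0,0.001],"spin": 0,"hand": 1},{"linear": [0,0,0.002],"spin": 0,"hand": 1},{"linear": [0,0,0.002],"spin": 0,"hand": 1},{"linear": [0,0,0.002],"spin": 0,"hand": 1}]}}

```text
clock: 13.4
eef_pos: [0.5233, 0.1204, -0.0147]
orientation: [-180.0, 0.0, 75.3]
force: [-0.4, -0.1, -3.2]
finger_gap: 0.0228
grip_force: 39.7
```

Call:
{"name": "play_rows", "arguments": {"plan": [{"linear": [0,0,0.001],"spin": 0,"hand": 1},{"linear": [0,0,0.001],"spin": 0,"hand": 1},{"linear": [0,0,0.001],"spin": 0,"hand": 1}]}}

```text
clock: 13.65
eef_pos: [0.5236, 0.1204, -0.0154]
orientation: [180.0, -0.0, 75.3]
force: [-1.2, 0.5, -1.2]
finger_gap: 0.0226
grip_force: 39.8
```

Call:
{"name": "play_rows", "arguments": {"plan": [{"linear": [0,0,0.001],"spin": 0,"hand": 1},{"linear": [0,0,0.001],"spin": 0,"hand": 1},{"linear": [0,0,0.001],"spin": 0,"hand": 1}]}}

```text
clock: 13.9
eef_pos: [0.5237, 0.1205, -0.0156]
orientation: [180.0, -0.0, 75.3]
force: [-3.0, -1.3, 6.1]
finger_gap: 0.0227
grip_force: 40.4
```

Call:
{"name": "play_rows", "arguments": {"plan": [{"linear": [0,0,0.001],"spin": 0,"hand": 1},{"linear": [0,0,0.001],"spin": 0,"hand": 1},{"linear": [0,0,0.001],"spin": 0,"hand": 1}]}}

```text
clock: 14.15
eef_pos: [0.5237, 0.1204, -0.0156]
orientation: [-180.0, 0.0, 75.3]
force: [-6.0, 0.1, 10.5]
finger_gap: 0.0226
grip_force: 41.1
```

Call:
{"name": "play_rows", "arguments": {"plan": [{"linear": [0,0,-0.001],"spin": 0,"hand": 1},{"linear": [0,0,-0.002],"spin": 0,"hand": 1},{"linear": [0,0,-0.002],"spin": 0,"hand": 0.7},{"linear": [0,0,-0.002],"spin": 0,"hand": 0.6},{"linear": [0,0,-0.002],"spin": 0,"hand": 0.5},{"linear": [0,0,-0.002],"spin": 0,"hand": 0.4},{"linear": [0,0,-0.002],"spin": 0,"hand": 0.4},{"linear": [0,0,-0.002],"spin": 0,"hand": 0.4}], "squeeze": 20}}

```text
clock: 14.82
eef_pos: [0.5233, 0.1204, -0.0158]
orientation: [-180.0, 0.0, 75.3]
force: [0.4, -0.3, -0.1]
finger_gap: 0.051
grip_force: 0.0
```

Call:
{"name": "play_rows", "arguments": {"plan": [{"linear": [0,0,-0.01],"spin": 0,"hand": 0.4},{"linear": [0,0,-0.025],"spin": 0,"hand": 0.4},{"linear": [0,0,-0.045],"spin": 0,"hand": 0.4},{"linear": [0,0,-0.065],"spin": 0,"hand": 0.4},{"linear": [0,0,-0.085],"spin": 0,"hand": 0.4},{"linear": [0,0,-0.1],"spin": 0,"hand": 0.4},{"linear": [0,0,-0.1],"spin": 0,"hand": 0.4},{"linear": [0,0,-0.1],"spin": 0,"hand": 0.4}]}}

```text
clock: 15.48
eef_pos: [0.5245, 0.1206, 0.0859]
orientation: [179.8, -0.1, 75.3]
force: [0.8, 0.5, -0.7]
finger_gap: 0.0514
grip_force: 0.0
```

Call:
{"name": "play_rows", "arguments": {"plan": [{"linear": [-0.04,0,0],"spin": 0,"hand": 0.6},{"linear": [-0.08,0,0],"spin": 0,"hand": 0.8},{"linear": [-0.115,0,0],"spin": 0,"hand": 1},{"linear": [-0.13,0,0],"spin": 0,"hand": 1},{"linear": [-0.13,0,0],"spin": 0,"hand": 1},{"linear": [-0.13,0,0],"spin": 0,"hand": 1},{"linear": [-0.13,0,0],"spin": 0,"hand": 1},{"linear": [-0.13,0,0],"spin": 0,"hand": 1}]}}

```text
clock: 16.15
eef_pos: [0.4901, -0.0043, 0.0838]
orientation: [-179.9, -0.0, 75.4]
force: [0.3, 0.2, 0.4]
finger_gap: 0.0
grip_force: 0.0
```

```bash
python3 - <<'E'
from h import *
import pickle
d,s=wrist("pics/w4.png");pickle.dump(d,open("w4.pkl","wb"))
print({k:np.round(s[k],4).tolist() for k in("clock","eef_pos","orientation","force","finger_gap")})
E
```

```text
{'clock': 16.15, 'eef_pos': [0.4901, -0.0043, 0.0838], 'orientation': [-179.9434, -0.0156, 75.3522], 'force': [0.3121, 0.1613, 0.4152], 'finger_gap': 0.0}
```

View pics/w4.png

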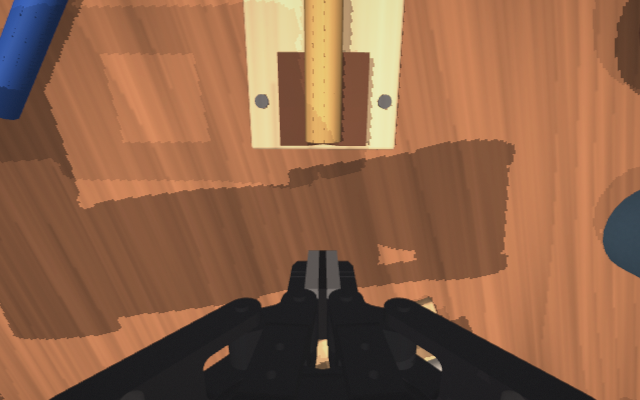

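The wrist view shows the bar lying centred in the groove, with its rear face at (323,143) near the rear block's end at row 146. The closed fingertips are at (322,255), behind it.

```bash
cat >> h.py <<'E'
_a=np.radians(75.23);U=np.array([np.cos(_a),np.sin(_a)]);N=np.array([-U[1],U[0]]);G=np.array([.52754,.13497])
jx=lambda p:U@(np.array(p)[:2]-G)-.055
def st():
    s=bot.state();p=s["eef_pos"];f=s["force"];print("t",s["clock"].round(2),"jx",jx(p).round(4),"n",(N@p[:2]+.4756).round(4),"z",p[2].round(4),"Fu",(U@f[:2]).round(2),"Fn",(N@f[:2]).round(2),"Fz",f[2].round(2),"gap",s["finger_gap"].round(4))
E
python3 - <<'E'
from h import *
import pickle
d=pickle.load(open("w4.pkl","rb")); st()
p=ray(d,(323,143),.041);print("rear face jx",jx(p),"n",N@p[:2]+.4756)
p=ray(d,(323,20),.051);print("bar n further",N@p[:2]+.4756)
p=ray(d,(323,148),.012);print("base rear jx",jx(p))
E
```

```text
Traceback (most recent call last):
  File "h.py", line 21, in st
    s=bot.state();p=s["eef_pos"];f=s["force"];print("t",s["clock"].round(2),"jx",jx(p).round(4),"n",(N@p[:2]+.4756).round(4),"z",p[2].round(4),"Fu",(U@f[:2]).round(2),"Fn",(N@f[:2]).round(2),"Fz",f[2].round(2),"gap",s["finger_gap"].round(4))
                                                        ^^^^^^^^^^^^^^^^
AttributeError: 'float' object has no attribute 'round'
```

Call:
{"name": "play_rows", "arguments": {"plan": [{"linear": [0,0,0.02],"spin": 0,"hand": 1},{"linear": [0,0,0.04],"spin": 0,"hand": 1},{"linear": [0,0,0.058],"spin": 0,"hand": 1},{"linear": [0,0,0.07],"spin": 0,"hand": 1},{"linear": [0,0,0.08],"spin": 0,"hand": 1},{"linear": [0,0,0.083],"spin": 0,"hand": 1},{"linear": [0,0,0.083],"spin": 0,"hand": 1},{"linear": [0,0,0.083],"spin": 0,"hand": 1}]}}

```text
clock: 16.87
eef_pos: [0.4909, -0.0051, 0.0018]
orientation: [180.0, -0.0, 75.3]
force: [-0.3, 0.4, 0.5]
finger_gap: -0.0001
grip_force: 0.0
```

Call:
{"name": "play_rows", "arguments": {"plan": [{"linear": [0,0,0],"spin": 0,"hand": 1},{"linear": [0,0,0],"spin": 0,"hand": 1},{"linear": [0,0,0],"spin": 0,"hand": 1},{"linear": [0,0,0],"spin": 0,"hand": 1}]}}

```text
clock: 17.2
eef_pos: [0.4908, -0.0054, 0.002]
orientation: [179.9, -0.0, 75.3]
force: [0.3, 0.1, 0.3]
finger_gap: 0.0003
grip_force: 0.0
```

```bash
python3 -c "from h import *;st()"
```

```text
Traceback (most recent call last):
  File "h.py", line 21, in st
    s=bot.state();p=s["eef_pos"];f=s["force"];print("t",s["clock"].round(2),"jx",jx(p).round(4),"n",(N@p[:2]+.4756).round(4),"z",p[2].round(4),"Fu",(U@f[:2]).round(2),"Fn",(N@f[:2]).round(2),"Fz",f[2].round(2),"gap",s["finger_gap"].round(4))
                                                        ^^^^^^^^^^^^^^^^
AttributeError: 'float' object has no attribute 'round'
```

```bash
sed -i '$d' h.py; cat >> h.py <<'E'
def st():
    s=bot.state();p=s["eef_pos"];f=s["force"];r=lambda v:round(float(v),4)
    print("t",r(s["clock"]),"jx",r(jx(p)),"n",r(N@p[:2]+.4756),"z",r(p[2]),"Fu",r(U@f[:2]),"Fn",r(N@f[:2]),"Fz",r(f[2]))
E
python3 - <<'E'
from h import *
import pickle
d=pickle.load(open("w4.pkl","rb")); st()
p=ray(d,(323,143),.041);print("rear face jx",jx(p),"n",N@p[:2]+.4756)
p=ray(d,(323,20),.051);print("bar n further",N@p[:2]+.4756)
p=ray(d,(323,148),.012);print("base rear jx",jx(p))
E
```

```text
Traceback (most recent call last):
  File "h.py", line 21
    def st():
    ^^^
IndentationError: expected an indented block after function definition on line 20
```

```bash
sed -i '20d' h.py
python3 - <<'E'
from h import *
import pickle
d=pickle.load(open("w4.pkl","rb")); st()
p=ray(d,(323,143),.041);print("rear face jx",jx(p),"n",N@p[:2]+.4756)
p=ray(d,(323,20),.051);print("bar n further",N@p[:2]+.4756)
p=ray(d,(323,148),.012);print("base rear jx",jx(p))
E
```

```text
t 17.2 jx -0.2001 n -0.0004 z 0.002 Fu 0.1401 Fn -0.2422 Fz 0.2928
rear face jx -0.14734575636968555 n 2.669186761244946e-05
bar n further 0.00027841961207475396
base rear jx -0.15412582666820582
```

Call:
{"name": "play_rows", "arguments": {"plan": [{"linear": [0.005,0,0],"spin": 0,"hand": 1},{"linear": [0.011,0,0],"spin": 0,"hand": 1},{"linear": [0.018,0,0],"spin": 0,"hand": 1},{"linear": [0.025,0,0],"spin": 0,"hand": 1},{"linear": [0.031,0,0],"spin": 0,"hand": 1},{"linear": [0.034,0,0],"spin": 0,"hand": 1},{"linear": [0.036,0,0],"spin": 0,"hand": 1},{"linear": [0.038,0,0],"spin": 0,"hand": 1}]}}

```text
clock: 17.87
eef_pos: [0.4999, 0.0318, 0.0013]
orientation: [-180.0, 0.0, 75.3]
force: [0.0, 0.3, -0.9]
finger_gap: -0.0
grip_force: 0.0
```

Call:
{"name": "play_rows", "arguments": {"plan": [{"linear": [0.0015,0,0],"spin": 0,"hand": 1},{"linear": [0.003,0,0],"spin": 0,"hand": 1},{"linear": [0.0045,0,0],"spin": 0,"hand": 1},{"linear": [0.006,0,0],"spin": 0,"hand": 1},{"linear": [0.0075,0,0],"spin": 0,"hand": 1},{"linear": [0.009,0,0],"spin": 0,"hand": 1},{"linear": [0.0105,0,0],"spin": 0,"hand": 1},{"linear": [0.012,0,0],"spin": 0,"hand": 1}]}}

```text
clock: 18.53
eef_pos: [0.503, 0.043, 0.0013]
orientation: [180.0, 0.0, 75.3]
force: [-0.6, -2.6, 1.4]
finger_gap: 0.0002
grip_force: 1.2
```

```bash
python3 -c "from h import *;st()"
```

```text
t 18.5333 jx -0.1502 n 0.0002 z 0.0013 Fu -2.7084 Fn -0.0724 Fz 1.374
```

Call:
{"name": "play_rows", "arguments": {"plan": [{"linear": [0.0015,0,0],"spin": 0,"hand": 1},{"linear": [0.003,0,0],"spin": 0,"hand": 1},{"linear": [0.0045,0,0],"spin": 0,"hand": 1},{"linear": [0.006,0,0],"spin": 0,"hand": 1},{"linear": [0.0075,0,0],"spin": 0,"hand": 1},{"linear": [0.009,0,0],"spin": 0,"hand": 1},{"linear": [0.0105,0,0],"spin": 0,"hand": 1},{"linear": [0.012,0,0],"spin": 0,"hand": 1}]}}

```text
clock: 19.2
eef_pos: [0.5061, 0.0548, 0.0013]
orientation: [180.0, -0.0, 75.3]
force: [0.8, -2.2, -0.0]
finger_gap: -0.0001
grip_force: 1.0
```

```bash
python3 -c "from h import *;st()"
```

```text
t 19.2 jx -0.138 n 0.0002 z 0.0013 Fu -1.9427 Fn -1.3857 Fz -0.0236
```

Call:
{"name": "play_rows", "arguments": {"plan": [{"linear": [0.002,0,0],"spin": 0,"hand": 1},{"linear": [0.004,0,0],"spin": 0,"hand": 1},{"linear": [0.006,0,0],"spin": 0,"hand": 1},{"linear": [0.008,0,0],"spin": 0,"hand": 1},{"linear": [0.01,0,0],"spin": 0,"hand": 1},{"linear": [0.012,0,0],"spin": 0,"hand": 1},{"linear": [0.014,0,0],"spin": 0,"hand": 1},{"linear": [0.016,0,0],"spin": 0,"hand": 1}]}}

```text
clock: 19.87
eef_pos: [0.5101, 0.0703, 0.0014]
orientation: [180.0, 0.0, 75.3]
force: [-0.1, -1.7, -0.7]
finger_gap: 0.0
grip_force: 1.0
```

Call:
{"name": "play_rows", "arguments": {"plan": [{"linear": [0.002,0,0],"spin": 0,"hand": 1},{"linear": [0.004,0,0],"spin": 0,"hand": 1},{"linear": [0.006,0,0],"spin": 0,"hand": 1},{"linear": [0.008,0,0],"spin": 0,"hand": 1},{"linear": [0.01,0,0],"spin": 0,"hand": 1},{"linear": [0.012,0,0],"spin": 0,"hand": 1},{"linear": [0.014,0,0],"spin": 0,"hand": 1},{"linear": [0.016,0,0],"spin": 0,"hand": 1}]}}

```text
clock: 20.53
eef_pos: [0.5142, 0.0858, 0.0013]
orientation: [180.0, 0.0, 75.3]
force: [0.6, -2.7, -0.6]
finger_gap: -0.0
grip_force: 1.0
```

Call:
{"name": "play_rows", "arguments": {"plan": [{"linear": [0.0015,0,0],"spin": 0,"hand": 1},{"linear": [0.003,0,0],"spin": 0,"hand": 1},{"linear": [0.0045,0,0],"spin": 0,"hand": 1},{"linear": [0.006,0,0],"spin": 0,"hand": 1},{"linear": [0.0075,0,0],"spin": 0,"hand": 1},{"linear": [0.009,0,0],"spin": 0,"hand": 1},{"linear": [0.0105,0,0],"spin": 0,"hand": 1},{"linear": [0.012,0,0],"spin": 0,"hand": 1}]}}

```text
clock: 21.2
eef_pos: [0.5172, 0.0973, 0.0014]
orientation: [180.0, 0.0, 75.3]
force: [-0.1, -1.9, -1.4]
finger_gap: 0.0002
grip_force: 1.0
```

```bash
python3 -c "from h import *;st()"
```

```text
t 21.2 jx -0.094 n 0.0003 z 0.0014 Fu -1.9119 Fn -0.3549 Fz -1.3727
```

Call:
{"name": "play_rows", "arguments": {"plan": [{"linear": [0.001,0,0],"spin": 0,"hand": 1},{"linear": [0.002,0,0],"spin": 0,"hand": 1},{"linear": [0.003,0,0],"spin": 0,"hand": 1},{"linear": [0.004,0,0],"spin": 0,"hand": 1},{"linear": [0.005,0,0],"spin": 0,"hand": 1},{"linear": [0.006,0,0],"spin": 0,"hand": 1},{"linear": [0.007,0,0],"spin": 0,"hand": 1},{"linear": [0.008,0,0],"spin": 0,"hand": 1}]}}

```text
clock: 21.87
eef_pos: [0.5193, 0.105, 0.0014]
orientation: [180.0, 0.0, 75.3]
force: [0.9, -1.3, -0.1]
finger_gap: -0.0001
grip_force: 1.0
```

Call:
{"name": "play_rows", "arguments": {"plan": [{"linear": [0.0005,0,0],"spin": 0,"hand": 1},{"linear": [0.001,0,0],"spin": 0,"hand": 1},{"linear": [0.0015,0,0],"spin": 0,"hand": 1},{"linear": [0.002,0,0],"spin": 0,"hand": 1},{"linear": [0.0025,0,0],"spin": 0,"hand": 1},{"linear": [0.003,0,0],"spin": 0,"hand": 1},{"linear": [0.0035,0,0],"spin": 0,"hand": 1},{"linear": [0.004,0,0],"spin": 0,"hand": 1}]}}

```text
clock: 22.53
eef_pos: [0.5203, 0.1088, 0.0014]
orientation: [180.0, 0.0, 75.3]
force: [0.5, -1.8, 0.4]
finger_gap: 0.0
grip_force: 1.0
```

Call:
{"name": "play_rows", "arguments": {"plan": [{"linear": [0.0005,0,0],"spin": 0,"hand": 1},{"linear": [0.001,0,0],"spin": 0,"hand": 1},{"linear": [0.0015,0,0],"spin": 0,"hand": 1},{"linear": [0.002,0,0],"spin": 0,"hand": 1},{"linear": [0.0025,0,0],"spin": 0,"hand": 1},{"linear": [0.003,0,0],"spin": 0,"hand": 1},{"linear": [0.0035,0,0],"spin": 0,"hand": 1},{"linear": [0.004,0,0],"spin": 0,"hand": 1}]}}

```text
clock: 23.2
eef_pos: [0.5213, 0.1127, 0.0014]
orientation: [180.0, -0.0, 75.3]
force: [-0.3, -2.4, -0.4]
finger_gap: -0.0002
grip_force: 1.1
```

Call:
{"name": "play_rows", "arguments": {"plan": [{"linear": [0.0005,0,0],"spin": 0,"hand": 1},{"linear": [0.001,0,0],"spin": 0,"hand": 1},{"linear": [0.0015,0,0],"spin": 0,"hand": 1},{"linear": [0.002,0,0],"spin": 0,"hand": 1},{"linear": [0.0025,0,0],"spin": 0,"hand": 1},{"linear": [0.003,0,0],"spin": 0,"hand": 1}]}}

```text
clock: 23.7
eef_pos: [0.5221, 0.1156, 0.0014]
orientation: [180.0, -0.0, 75.3]
force: [-0.4, -2.1, 0.1]
finger_gap: -0.0001
grip_force: 1.1
```

Call:
{"name": "play_rows", "arguments": {"plan": [{"linear": [0.0005,0,0],"spin": 0,"hand": 1},{"linear": [0.001,0,0],"spin": 0,"hand": 1},{"linear": [0.0015,0,0],"spin": 0,"hand": 1},{"linear": [0.002,0,0],"spin": 0,"hand": 1},{"linear": [0.0025,0,0],"spin": 0,"hand": 1},{"linear": [0.003,0,0],"spin": 0,"hand": 1}]}}

```text
clock: 24.2
eef_pos: [0.5228, 0.1185, 0.0014]
orientation: [180.0, -0.0, 75.3]
force: [-0.6, -3.2, -0.4]
finger_gap: 0.0002
grip_force: 1.1
```

Call:
{"name": "play_rows", "arguments": {"plan": [{"linear": [0.0005,0,0],"spin": 0,"hand": 1},{"linear": [0.001,0,0],"spin": 0,"hand": 1},{"linear": [0.0015,0,0],"spin": 0,"hand": 1},{"linear": [0.002,0,0],"spin": 0,"hand": 1}]}}

```text
clock: 24.53
eef_pos: [0.5233, 0.1205, 0.0014]
orientation: [180.0, 0.0, 75.3]
force: [0.7, -2.2, 0.4]
finger_gap: -0.0003
grip_force: 1.1
```

Call:
{"name": "play_rows", "arguments": {"plan": [{"linear": [0.0005,0,0],"spin": 0,"hand": 1},{"linear": [0.001,0,0],"spin": 0,"hand": 1},{"linear": [0.0015,0,0],"spin": 0,"hand": 1},{"linear": [0.002,0,0],"spin": 0,"hand": 1},{"linear": [0.0025,0,0],"spin": 0,"hand": 1}]}}

```text
clock: 24.95
eef_pos: [0.5239, 0.1226, 0.0014]
orientation: [180.0, 0.0, 75.3]
force: [-0.8, -4.0, 0.9]
finger_gap: 0.0005
grip_force: 2.0
```

Stop contact: grip signal rose from 1.1 to 2.0. Now small steps.

Call:
{"name": "play_rows", "arguments": {"plan": [{"linear": [0.0005,0,0],"spin": 0,"hand": 1},{"linear": [0.001,0,0],"spin": 0,"hand": 1},{"linear": [0.001,0,0],"spin": 0,"hand": 1}]}}

```text
clock: 25.2
eef_pos: [0.524, 0.123, 0.0013]
orientation: [-180.0, 0.1, 75.3]
force: [-0.1, -5.5, 1.5]
finger_gap: 0.0004
grip_force: 2.7
```

```bash
python3 -c "from h import *;st()"
```

```text
t 25.2 jx -0.0675 n 0.0003 z 0.0013 Fu -5.3324 Fn -1.2533 Fz 1.4843
```

Call:
{"name": "play_rows", "arguments": {"plan": [{"linear": [0.0005,0,0],"spin": 0,"hand": 1},{"linear": [0.001,0,0],"spin": 0,"hand": 1},{"linear": [0.0015,0,0],"spin": 0,"hand": 1},{"linear": [0.002,0,0],"spin": 0,"hand": 1},{"linear": [0.002,0,0],"spin": 0,"hand": 1}]}}

```text
clock: 25.62
eef_pos: [0.5241, 0.1235, 0.0013]
orientation: [-180.0, 0.3, 75.4]
force: [-0.7, -9.2, 2.1]
finger_gap: -0.0002
grip_force: 4.8
```

```bash
python3 -c "from h import *;st()"
```

```text
t 25.6167 jx -0.067 n 0.0003 z 0.0013 Fu -9.0359 Fn -1.6853 Fz 2.0614
```

Call:
{"name": "play_rows", "arguments": {"plan": [{"linear": [0.0005,0,0],"spin": 0,"hand": 1},{"linear": [0.0005,0,0],"spin": 0,"hand": 1},{"linear": [0.0005,0,0],"spin": 0,"hand": 1},{"linear": [0.0005,0,0],"spin": 0,"hand": 1},{"linear": [0.0005,0,0],"spin": 0,"hand": 1},{"linear": [0.0005,0,0],"spin": 0,"hand": 1}]}}

```text
clock: 26.12
eef_pos: [0.5241, 0.1236, 0.0013]
orientation: [-180.0, 0.3, 75.4]
force: [-1.6, -10.3, 2.8]
finger_gap: -0.0001
grip_force: 5.3
```

Call:
{"name": "play_rows", "arguments": {"plan": [{"linear": [0,0,0],"spin": 0,"hand": 1},{"linear": [0,0,0],"spin": 0,"hand": 1},{"linear": [0,0,0],"spin": 0,"hand": 1},{"linear": [0,0,0],"spin": 0,"hand": 1},{"linear": [0,0,0],"spin": 0,"hand": 1},{"linear": [0,0,0],"spin": 0,"hand": 1},{"linear": [0,0,0],"spin": 0,"hand": 1},{"linear": [0,0,0],"spin": 0,"hand": 1}]}}

```text
clock: 26.78
eef_pos: [0.5241, 0.1236, 0.0014]
orientation: [-180.0, 0.3, 75.4]
force: [-1.0, -9.9, 3.5]
finger_gap: -0.0002
grip_force: 5.3
```

Pressed at about 8 N for over a second. I back off slowly.

Call:
{"name": "play_rows", "arguments": {"plan": [{"linear": [-0.0005,0,0],"spin": 0,"hand": 1},{"linear": [-0.001,0,0],"spin": 0,"hand": 1},{"linear": [-0.0015,0,0],"spin": 0,"hand": 1},{"linear": [-0.002,0,0],"spin": 0,"hand": 1},{"linear": [-0.0025,0,0],"spin": 0,"hand": 1},{"linear": [-0.003,0,0],"spin": 0,"hand": 1},{"linear": [-0.0035,0,0],"spin": 0,"hand": 1},{"linear": [-0.004,0,0],"spin": 0,"hand": 1}]}}

```text
clock: 27.45
eef_pos: [0.5238, 0.123, 0.0014]
orientation: [-180.0, -0.1, 75.3]
force: [0.2, 0.4, -0.4]
finger_gap: -0.0001
grip_force: 0.1
```

Call:
{"name": "play_rows", "arguments": {"plan": [{"linear": [-0.0005,0,0],"spin": 0,"hand": 1},{"linear": [-0.001,0,0],"spin": 0,"hand": 1},{"linear": [-0.0015,0,0],"spin": 0,"hand": 1},{"linear": [-0.002,0,0],"spin": 0,"hand": 1},{"linear": [-0.0025,0,0],"spin": 0,"hand": 1},{"linear": [-0.003,0,0],"spin": 0,"hand": 1},{"linear": [-0.0035,0,0],"spin": 0,"hand": 1},{"linear": [-0.004,0,0],"spin": 0,"hand": 1}]}}

```text
clock: 28.12
eef_pos: [0.5228, 0.1185, 0.0014]
orientation: [-180.0, -0.0, 75.3]
force: [-0.6, 0.0, 0.4]
finger_gap: 0.0001
grip_force: 0.0
```

Call:
{"name": "play_rows", "arguments": {"plan": [{"linear": [-0.005,0,0],"spin": 0,"hand": 1},{"linear": [-0.01,0,0],"spin": 0,"hand": 1},{"linear": [-0.02,0,-0.01],"spin": 0,"hand": 1},{"linear": [-0.03,0,-0.03],"spin": 0,"hand": 1},{"linear": [-0.04,0,-0.05],"spin": 0,"hand": 1},{"linear": [-0.05,0,-0.08],"spin": 0,"hand": 1},{"linear": [-0.05,0,-0.1],"spin": 0,"hand": 1},{"linear": [-0.05,0,-0.1],"spin": 0,"hand": 1}]}}

```text
clock: 28.78
eef_pos: [0.5142, 0.0692, 0.1067]
orientation: [179.4, -0.1, 75.2]
force: [1.0, -0.8, 0.9]
finger_gap: -0.0002
grip_force: 0.0
```

```bash
python3 - <<'E'
from h import *
d,s=wrist("pics/w5.png");st()
e=save("scene","pics/s5.png")["image"][115:315,220:420]
C=np.zeros((400,800,3),np.uint8);C[:,:400]=d["image"][:,130:530];C[:,400:]=cv2.resize(e,(400,400),interpolation=cv2.INTER_CUBIC)
cv2.imwrite("pics/c5.png",C[:,:,::-1])
E
```

```text
t 28.8333 jx -0.1221 n -0.0024 z 0.1044 Fu 0.2677 Fn 0.8023 Fz -0.061
```

View pics/c5.png

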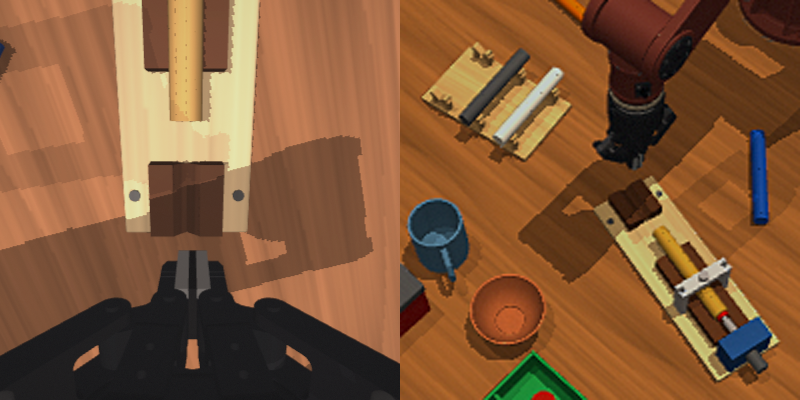

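The bar lies in the groove under the bridge, with its front end against the red pad at crop (722,315). The steel and white bars, mug and bowl have not moved. I hand it in.

```bash
python3 -c "
from rig import bot
print(bot.finish_job())"
```

```text
the job is handed in; nothing more can be done
None
```

The brass bar was laid in the groove, pushed under the bridge and pressed home at an estimated 8 N for just over a second; it was left touching the stop and the job is handed in, with no verdict returned.

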